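# Open the bead jar in the board's bracing pocket

### The arm

A 7-joint arm with a two-finger parallel gripper is mounted at the origin on the work surface. World frame = base frame: x ahead of the robot, y to its left, z up, the work surface at z = 0. Lengths are in m, angles in rad, forces in N, time in s.
With the tool pointing down it reaches from about 0.35 to 0.9 m from the base axis. Payload 19.9 kg.
Tool frame: the origin (TCP) lies midway between the tips of the shut fingers; the grasp point (between the pads) lies 19 mm behind it (arm.hold_point_z is the z of the grasp point in the tool frame, in m); z points along the fingers, y is the line along which they close (so a half turn about z gives the same grasp; the last joint's range is limited). The gripper opens to 94 mm and grips with 3 to 60 N. Pads are 16 mm wide; open, the fingers measure 119 mm over their backs; the gripper's body (75 mm by 177 mm) begins 78 mm behind the grasp point.
Start: joints at [1.202, 0.417, -0.01, 1.614, 0.005, 1.111, -0.053], TCP at [0.201, -0.592, 0.205] pointing down, gripper open.
Joint ranges: [-2.81, 2.81], [-0.39, 2.02], [-1.27, 1.25], [0.06, 2.57], [-1.19, 4.33], [0.19, 2], [-2.82, 2.82]. Speed limits (rad/s): [1.89, 1.89, 2.39, 2.39, 3.01, 3.01, 3.01].

### API

Orientations are given as [roll, pitch, yaw] about the fixed x, y, z axes, in that order (R = Rz(yaw) Ry(pitch) Rx(roll)).
In Python, from bench import observe, read_camera, get_calibration, workorder, finder, arm gives the robot as it stands.
- The arm moves only by the tool send_rows, never from a script. Its arguments are lists of equal length, an entry for each row: "slide": the shift along the tool's x, y, z scaled (see below), a list of three; "rotation": the turn, a rotation vector about the tool's x, y, z scaled (see below), a list of three; "fingers": the opening, from 0 (shut) to 1 (fully open). In form: {"slide": [[dx, dy, dz], ...], "rotation": [[rx, ry, rz], ...], "fingers": [fingers, ...]}. A call has 1 to 12 rows; each row shifts and turns the commanded pose from where the row before left it, along the tool's axes as they then stand; what a row does not reach is not made up. The controller multiplies each number of a shift by 200 mm and each number of a turn by 90 degrees. A row lasts 1/12 s, in which the tool goes at most 41.7 mm and 7.16 degrees, less where a joint would pass 70% of its speed; a pose out of reach is approached as far as the arm can. A call with a number of a shift or a turn outside -1 to 1 is refused whole. A call with a gripper value outside its range is refused whole. The fingers move at their own pace and stop on an object; "newtons" is the grip in N (left out, the last holds). Time passes only in rows, so rows that do not move let the fingers close. It gives the time, the measured TCP pose, the force, the opening and the grip force at its end, in the units of the state.
- observe(): the state, without advancing time (a new reading comes with each control period).
- read_camera(name): name is "scene" or "top" or "wrist"; returns (picture, depth): 420x560x3 uint8, red, green, blue; 420x560 float32, m along the optical axis (not along the pixel's ray), 0 where there is no reading.
- get_calibration(name): a dict with "fx", "fy", "cx", "cy" (pixels), "distortion" ([k1, k2, p1, p2, k3] as OpenCV has them; the pictures are not rectified), "extrinsics" (4x4, takes a point from world to camera coordinates). Camera axes: x right, y down, z forward; pixel columns grow to the right and rows downward; lengths in m; the calibration is good to about 2 mm. A picture is of the moment at which its call begins: read the wrist's pose just before it. get_calibration takes no time and is no camera call; for the wrist camera it gives the pose at the moment of the call.
- workorder.close_job(): hands the job in; it is judged then, once.
Trained networks look in the newest picture that a camera, given by its name, has taken for a name from the list of things; names that differ only in an ending like _2 or _b are one class to them, and where a whole thing is asked for, a point or a joint stands for the part that bears it (a point fixed in the world has none). Each returns a list of dicts, best first, with "p" (0 to 1); they miss things now and then, are a little off and sometimes report something else, mostly with a low value. They report only what shows in the picture. A call takes as long as a camera call. They do not tell look-alikes from the thing itself.
- finder.outline_of(camera, label): "pixels" (420x560 bool, what is visible of it) and "centre" ([row, column] in pixels, amid what is visible of it).
- finder.spot_point(camera, label): "centre" ([row, column] in pixels: a listed point, or the origin of a listed thing).
The state is a dict: "clock": time; "joint_pos": joint angles; "joint_velocities": joint speeds; "joint_torque": joint torques, N m; "eef_pos": TCP position; "eef_rot": TCP orientation; "force": force on the tool from outside, world axes, zero at the start; "ft_torque": the same for the moment, N m; "finger_gap": finger opening in m; "grip_force": force on a finger pad.
Only numpy, scipy, OpenCV 4.12 (cv2) and the standard library are available. Lean on these libraries where they do the work, as an engineer would, in place of code of your own. Each camera call takes 0.05 s, during which the arm holds its last target. There are 200 camera calls.

### The job

The square glass bead jar stands on the little turntable, which spins freely, so its tight red cap cannot be twisted there. Lift the jar off, stand it fully down in the square pocket of the wooden bead board, which stops it from turning, then unscrew the cap anticlockwise, about a quarter turn and no more, just until the thread lets go, and raise it straight up. Finish while still holding the cap level in the gripper, a finger's breadth or two above the open mouth, with the jar still standing in the pocket; do not knock over the jar or spool, keep the spool on the turntable, and leave the mug and pliers where they are.

Things in the scene. Friction and masses are not known exactly. Their poses are not given: they have to be found in the camera images.
- jar_mid (a point): centre of the loose jar, 40 mm above its underside: clear glass with turquoise beads, square body 48 x 48 mm, 58 mm tall, edges slightly rounded, sides square to this point's x and y axes; above it a round neck 25 mm across, its mouth 80 mm above the underside. About 0.25 kg with the cap. z is up.
- cap_mid (a point): centre of the red ridged round screw cap, a separate part: 46 mm across, 22 mm high, 30 g. Closed, its lower edge is 61 mm and its top 83 mm above the jar's underside, this point 32 mm above jar_mid. Raised by 19 mm, its lower edge is level with the mouth. Until the thread lets go, lifting the cap lifts the jar.
- cap_thread (a joint): how far the cap is unscrewed on the jar, rad: 0 = tight; grows as the cap turns anticlockwise seen from above. The thread lets go at 0.65 to 0.85; do not wind it past 1.9. Turning takes 0.35 N m all the way: grip the cap with 25 N or more. The cap does not rise as it turns. Up to 0.25 rad of the gripper's turn is lost in the slack of pocket and thread.
- pocket (a point): floor centre of the square pocket in the fixed bamboo bead board (240 x 200 mm, at the robot's left or right): 53 x 53 mm, 18 mm deep, sides along this point's x and y, floor 8 mm and board top 26 mm above the work surface. The jar fits in any quarter turn. The board's centre is 50 mm along this point's +x. Nothing on the board is higher than 30 mm above the work surface.
- turntable_top (a point): centre of the top face of the round wooden turntable: 260 mm across, top face 26 mm above the work surface; it spins freely about its upright axis. The jar and the spool stand on it.
- spool_mid (a point): centre of a bystander: white plastic cord spool standing upright on the turntable, 54 mm across, 36 mm high.
- mug_mid (a point): centre of a bystander: white mug, 80 mm across and 95 mm high, handle to its +y, beyond the turntable and board, seen from the robot.
- pliers_mid (a point): middle of a bystander: small pliers with blue handles, 135 mm long along its x axis, 66 mm wide, 14 mm thick, lying beyond the work beside the mug.
Things that resemble listed ones, but are neither listed nor needed, are in the scene too. What is shaped like the part that bears jar_mid but yellow is not meant.

How it is judged:
On the way, in this order (a step that is already met when the one before it is completed fails the run):
1. the jar stands fully down in the pocket, upright (horizontal distance between jar_mid and pocket below 0.007 m and z of jar_mid in the frame of pocket below 0.044 m and angle between jar_mid's own z axis and vertical below 0.08 rad), for 0.2 s.
2. the cap has been unscrewed until the thread lets go, the jar standing in the pocket (value of joint cap_thread above 0.6 rad and horizontal distance between jar_mid and pocket below 0.007 m and z of jar_mid in the frame of pocket below 0.046 m), for 0.1 s.
At the end, for the whole second after the job is handed in: the jar stands upright, fully down in the pocket (within 7 mm of its centre, 4 mm of its floor); the cap is unscrewed (over 0.6 rad) and held still by the gripper alone, level within 0.25 rad, over the mouth within 20 mm sideways, its lower edge 3 to 55 mm above the mouth, not touching the jar (all of step 1 and value of joint cap_thread above 0.6 rad and z of cap_mid in the frame of jar_mid between 0.054 and 0.106 m and horizontal distance between cap_mid and jar_mid below 0.02 m and angle between cap_mid's own z axis and vertical below 0.25 rad and contact force between the fingers and cap above 1 N and contact force between cap and jar below 0.1 N and linear speed of cap below 0.03 m/s); the arm keeps its last pose, push and grip.
It fails at once if the jar is tipped over (angle between jar_mid's own z axis and vertical above 0.7 rad).
It fails at once if the cap is wound far past the point where the thread lets go (value of joint cap_thread above 1.9 rad).
It fails at once if the spool is knocked over or leaves the turntable (angle between spool_mid's own z axis and vertical above 0.7 rad or horizontal distance between spool_mid and turntable_top above 0.14 m).
It fails at once if the mug or the pliers are displaced (distance of any of mug_mid, pliers_mid from where it was at the start of the episode above 0.03 m).
It also fails if it takes over 58 s, if anything falls off the work surface, if the arm or the gripper's body presses on something with over 40 N, if the wrist force passes 120 N, or if a joint passes its speed limit or range.

## Working session

There is one attempt and no reset: what is moved stays moved. The work goes in short steps, Python scripts to look and compute and a tool call to move; the robot and the scene stay as the last step left them, time stands still between calls to the robot, and variables do not carry over. Pictures are saved under pics/ and viewed, at most 10 in all, crops included, and the job is handed in when it is done.

Besides the shell and the picture viewer there is one more tool, called after ">>>" as a command line: name --argument value ..., lists and objects as JSON in quotes. send_rows: Moves the arm, as the interface text tells. Shifts and turns lie within -1 to 1; 1 stands for 200 mm of shift or 90 degrees of turn. Its arguments: {"type":"object","properties":{"slide":{"type":"array"},"rotation":{"type":"array"},"fingers":{"type":"array"},"newtons":{"type":"number"}},"required":["slide","rotation","fingers"]}

```bash
mkdir -p pics; ls
python3 - <<'E'
from bench import *
import cv2,numpy as np
print(observe())
ims=[]
for n in("scene","top"):
    p,d=read_camera(n); np.savez("%s0.npz"%n,p=p,d=d); ims.append(p)
    c=get_calibration(n);print(n,c)
    for l in("jar_mid","cap_mid","pocket","turntable_top","spool_mid","mug_mid","pliers_mid"):
        for m in finder.spot_point(n,l): print(l,m)
cv2.imwrite("pics/a.png",cv2.cvtColor(ims[0],4)); cv2.imwrite("pics/b.png",cv2.cvtColor(ims[1],4))
print(arm.hold_point_z)
E
```

```text
pics
{'clock': 0.0, 'joint_pos': array([ 1.20248231,  0.41794279, -0.01034004,  1.61415272,  0.00468803,
        1.11070638, -0.0530219 ]), 'joint_velocities': array([ 0.00064262, -0.00154055, -0.00075547,  0.00069019,  0.00107953,
       -0.00049709,  0.0008477 ]), 'joint_torque': array([-4.34290032e-04, -8.51262903e+01,  6.38237726e-01, -4.25993407e+01,
       -4.88819811e-02,  1.86557765e-02,  8.83613711e-05]), 'eef_pos': array([ 0.20053629, -0.59156491,  0.2048536 ]), 'eef_rot': array([-3.14040937e+00,  6.40957342e-05,  3.26828856e-01]), 'force': array([-0.45209471, -0.02726517,  0.63789645]), 'ft_torque': array([-0.03718985, -0.00595065, -0.01619277]), 'grip_force': 0.0, 'finger_gap': 0.09408799952265248}
scene {'fx': 450.8374417746756, 'fy': 450.8374417746756, 'cx': 280.7068213819286, 'cy': 213.89771912167498, 'distortion': array([-0.07545724,  0.        ,  0.        ,  0.        ,  0.        ]), 'extrinsics': array([[ 0.78412631,  0.62051595, -0.01029058, -0.492742  ],
       [ 0.36560258, -0.47527217, -0.8002819 , -0.07147585],
       [-0.50147851,  0.62375983, -0.59953564,  
[... 875 characters left out ...]
423114e-01,
         1.35514923e+00],
       [ 0.00000000e+00,  0.00000000e+00,  0.00000000e+00,
         1.00000000e+00]])}
jar_mid {'centre': [309.6, 204.2], 'p': 0.71}
jar_mid {'centre': [267.1, 147.4], 'p': 0.65}
jar_mid {'centre': [241.6, 221.2], 'p': 0.55}
cap_mid {'centre': [236.5, 215.4], 'p': 0.49}
cap_mid {'centre': [197.6, 255.0], 'p': 0.21}
pocket {'centre': [224.8, 389.9], 'p': 0.61}
turntable_top {'centre': [219.6, 233.7], 'p': 0.69}
spool_mid {'centre': [196.1, 252.6], 'p': 0.79}
mug_mid {'centre': [118.8, 364.6], 'p': 0.88}
pliers_mid {'centre': [127.0, 278.0], 'p': 0.74}
pliers_mid {'centre': [197.4, 252.7], 'p': 0.59}
pliers_mid {'centre': [236.3, 215.2], 'p': 0.31}
-0.0188
```

View pics/a.png

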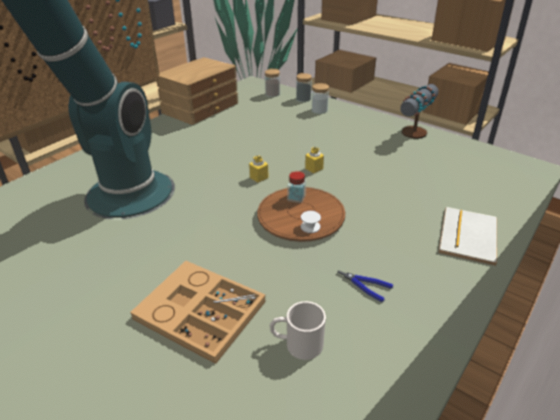

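View pics/b.png

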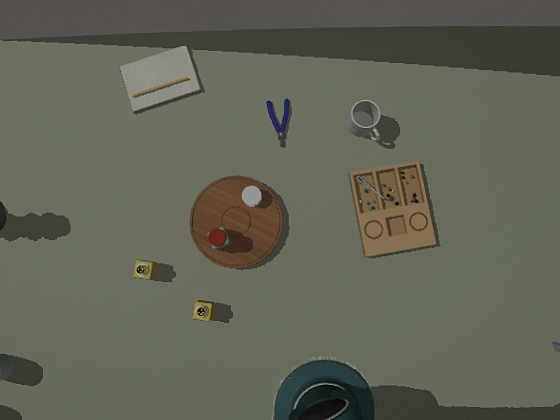

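The scene camera shows the red-capped turquoise jar at about (297,185) on the turntable, the spool at (311,222), the board at lower left and the yellow look-alike jars off the turntable. In the top view, the cap is at col 218, row 238, the pocket at (397,225), the mug at (365,118) and the pliers at (280,120).

```bash
cat > h.py <<'E'
from bench import *
import cv2,numpy as np
def K(c): return np.array([[c["fx"],0,c["cx"]],[0,c["fy"],c["cy"]],[0,0,1.]])
def cloud(c,d):
    v,u=np.mgrid[:420,:560]; n=cv2.undistortPoints(np.stack([u,v],-1).reshape(-1,1,2).astype(np.float64),K(c),c["distortion"]).reshape(420,560,2)
    X=np.concatenate([n*d[...,None],d[...,None]],-1); E=c["extrinsics"]
    return (X-E[:3,3])@E[:3,:3]
def proj(c,P):
    E=c["extrinsics"]; return cv2.projectPoints(np.asarray(P,float),cv2.Rodrigues(E[:3,:3])[0],E[:3,3],K(c),c["distortion"])[0].reshape(-1,2)
def red(p): 
    p=p.astype(int); return (p[...,0]>90)&(p[...,1]<p[...,0]*.35)&(p[...,2]<p[...,0]*.4)
E
python3 - <<'E'
from h import *
for n in("top","scene"):
    z=np.load(n+"0.npz");p,d=z["p"],z["d"];c=get_calibration(n);W=cloud(c,d)
    m=red(p)&(W[...,2]>.07)&(W[...,2]<.13)&(d>0)
    print(n,"cap",m.sum(),W[m].mean(0),W[m].min(0),W[m].max(0))
    t=m&(W[...,2]>.104);print("captop",t.sum(),W[t].mean(0), (W[t].min(0)+W[t].max(0))/2)
    for nm,(cx,cy) in {"board":(.5,-.19)}.items():
        b=(abs(W[...,0]-cx)<.17)&(abs(W[...,1]-cy)<.17)&(W[...,2]>.018)&(W[...,2]<.034)&(p[...,0]>p[...,2]*1.4)
        r=cv2.minAreaRect(W[b][:,:2].astype(np.float32)*1000);print("board",b.sum(),r, cv2.boxPoints(r))
    f=(abs(W[...,0]-.47)<.12)&(abs(W[...,1]+.17)<.12)&(W[...,2]<.017)&(W[...,2]>.001)&(p[...,0]>p[...,2]*1.3)
    nn,l,s,ce=cv2.connectedComponentsWithStats(f.astype(np.uint8))
    for i in range(1,nn):
        if s[i,4]>60: print("hole",ce[i],s[i],W[l==i].mean(0),cv2.minAreaRect(W[l==i][:,:2].astype(np.float32)*1000))
    tt=(abs(W[...,2]-.026)<.005)&(W[...,1]>.05)&(W[...,1]<.5)&(W[...,0]>.2)&(W[...,0]<.8)
    print("table",cv2.minEnclosingCircle(W[tt][:,:2].astype(np.float32)))
E
```

```text
top cap 145 [0.47161371 0.2708945  0.10845939] [0.45147854 0.25210588 0.10057446] [0.49365986 0.294013   0.11596716]
captop 135 [0.47152951 0.27081524 0.108879  ] [0.47238099 0.27305944 0.11001586]
board 3434 ((548.5667114257812, -206.98153686523438), (239.04702758789062, 201.8418426513672), 8.606415748596191) [[ 415.28665  -125.083244]
 [ 445.4915   -324.65228 ]
 [ 681.8468   -288.87982 ]
 [ 651.64197   -89.31079 ]]
hole [410.6        198.96363636] [402 193  19  13 165] [ 0.57321847 -0.26401838  0.00789911] ((573.612548828125, -265.7758483886719), (33.2639045715332, 49.136234283447266), 3.8118937015533447)
hole [367.80392157 203.17647059] [357 194  23  20 306] [ 0.56420122 -0.14186229  0.0076343 ] ((565.3949584960938, -142.200927734375), (53.32661437988281, 55.22290802001953), 8.373867988586426)
hole [390.35779817 201.26605505] [381 194  21  16 218] [ 0.56808051 -0.20609026  0.00761895] ((571.2206420898438, -205.69842529296875), (44.3694953918457, 51.04996109008789), 9.376678466796875)
hole [395.07861635 225.39308176] [386 216  20  20 318] [ 0.49943468 -0.21603078  0.00751854] ((498
[... 724 characters left out ...]
8, 50.866512298583984), 8.511609077453613)
hole [181.70608108 296.54391892] [168 287  28  20 296] [ 0.48860997 -0.20672149  0.00851537] ((492.4454650878906, -208.85256958007812), (46.55956268310547, 48.224693298339844), 7.638535022735596)
hole [208.01863354 308.65838509] [194 299  29  21 322] [ 0.56629158 -0.1944446   0.00892497] ((568.7080688476562, -198.24581909179688), (46.70746612548828, 51.36166000366211), 4.9180521965026855)
hole [188.90169492 326.52542373] [175 316  28  23 295] [ 0.57064031 -0.25854714  0.00943766] ((572.8661499023438, -261.9952087402344), (36.68159103393555, 53.34113311767578), 3.758227586746216)
table ((0.46662935614585876, 0.29156020283699036), 0.21356941759586334)
```

>>> send_rows --slide '[[0.137, -0.117, -0.04], [0.137, -0.117, -0.04], [0.137, -0.117, -0.04], [0.137, -0.117, -0.04], [0.137, -0.117, -0.04], [0.137, -0.117, -0.04], [0.137, -0.117, -0.04], [0.137, -0.117, -0.04], [0.137, -0.117, -0.04], [0.137, -0.117, -0.04], [0.137, -0.117, -0.04], [0.137, -0.117, -0.04]]' --rotation '[[0, 0, 0], [0, 0, 0], [0, 0, 0], [0, 0, 0], [0, 0, 0], [0, 0, 0], [0, 0, 0], [0, 0, 0], [0, 0, 0], [0, 0, 0], [0, 0, 0], [0, 0, 0]]' --fingers '[1, 1, 1, 1, 1, 1, 1, 1, 1, 1, 1, 1]'

```text
clock: 1.8
eef_pos: [0.4224, -0.2187, 0.3021]
eef_rot: [3.141, -0.0, 0.327]
force: [0.0, -0.8, 0.1]
finger_gap: 0.0939
grip_force: 0.0
```

>>> send_rows --slide '[[0, 0, 0]]' --rotation '[[0, 0, 0]]' --fingers '[1]'

```text
clock: 1.88
eef_pos: [0.4254, -0.2148, 0.3032]
eef_rot: [3.14, -0.003, 0.334]
force: [0.5, 0.9, -0.5]
finger_gap: 0.0943
grip_force: 0.0
```

Run:
```python
from h import *
s=observe();print(s["joint_pos"],s["eef_pos"],s["eef_rot"])
c=get_calibration("wrist");p,d=read_camera("wrist");np.savez("w1.npz",p=p,d=d,**{k:v for k,v in c.items()})
cv2.imwrite("pics/c.png",cv2.cvtColor(p,4))
E=c["extrinsics"];print(-E[:3,:3].T@E[:3,3],E[:3,:3]); print(proj(c,[[.498,-.215,.008]]))
W=cloud(c,d)
b=(abs(W[...,0]-.548)<.14)&(abs(W[...,1]+.207)<.14)&(W[...,2]>.018)&(W[...,2]<.034)&(p[...,0]>p[...,2]*1.4)
print(cv2.minAreaRect(W[b][:,:2].astype(np.float32)*1000))
f=(abs(W[...,0]-.498)<.045)&(abs(W[...,1]+.215)<.045)&(W[...,2]<.014)&(W[...,2]>.002)
f=cv2.morphologyEx(f.astype(np.uint8),cv2.MORPH_OPEN,np.ones((5,5)))>0
print(f.sum(),W[f].mean(0),cv2.minAreaRect(W[f][:,:2].astype(np.float32)*1000))
```

```text
[ 0.69563638  0.07143116 -0.30714582  1.83306967  0.02182487  1.23774983
 -0.85427078] [ 0.42538979 -0.2147542   0.30322844] [ 3.14048878e+00 -2.69074716e-03  3.34379465e-01]
[ 0.49097224 -0.19160005  0.48094836] [[ 3.28003036e-01 -9.44676339e-01  7.89339322e-04]
 [-9.16846507e-01 -3.18138639e-01  2.41205906e-01]
 [-2.27610393e-01 -7.98399724e-02 -9.70473641e-01]]
[[299.49383621 129.2631938 ]]
((547.9561767578125, -206.68115234375), (241.17294311523438, 200.376708984375), 8.553632736206055)
1506 [ 0.49871364 -0.21382372  0.00634177] ((498.3298645019531, -213.6206512451172), (53.476966857910156, 51.951358795166016), 8.319467544555664)
```

View pics/c.png

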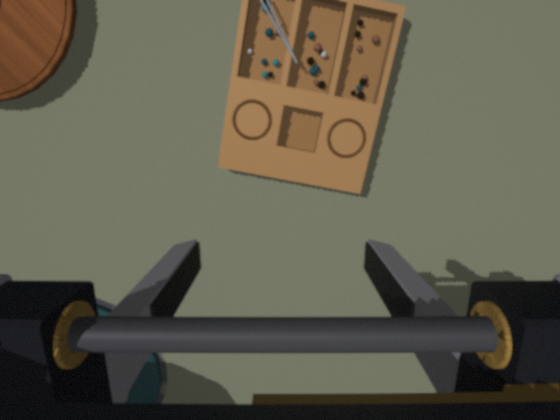

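The wrist view shows the board with the pocket at (300,130). That puts the pocket at (0.4985, -0.214) with a yaw of 8.4°. Now to the jar.

>>> send_rows --slide '[[0.0615, -0.184, 0], [0.0615, -0.184, 0], [0.0615, -0.184, 0], [0.0615, -0.184, 0], [0.0615, -0.184, 0], [0.0615, -0.184, 0], [0.0615, -0.184, 0], [0.0615, -0.184, 0], [0.0615, -0.184, 0], [0.0615, -0.184, 0], [0.0615, -0.184, 0], [0.0615, -0.184, 0]]' --rotation '[[0, 0, 0], [0, 0, 0], [0, 0, 0], [0, 0, 0], [0, 0, 0], [0, 0, 0], [0, 0, 0], [0, 0, 0], [0, 0, 0], [0, 0, 0], [0, 0, 0], [0, 0, 0]]' --fingers '[1, 1, 1, 1, 1, 1, 1, 1, 1, 1, 1, 1]'

```text
clock: 2.93
eef_pos: [0.42, 0.2462, 0.3016]
eef_rot: [3.141, -0.001, 0.325]
force: [1.1, 0.2, -0.2]
finger_gap: 0.094
grip_force: 0.0
```

>>> send_rows --slide '[[0, 0, 0], [0, 0, 0]]' --rotation '[[0, 0, 0], [0, 0, 0]]' --fingers '[1, 1]'

```text
clock: 3.1
eef_pos: [0.4196, 0.2463, 0.3011]
eef_rot: [-3.141, 0.001, 0.329]
force: [-0.2, -1.0, 0.4]
finger_gap: 0.0941
grip_force: 0.0
```

Run:
```python
from h import *
s=observe();print(s["joint_pos"],s["eef_pos"],s["eef_rot"])
c=get_calibration("wrist");p,d=read_camera("wrist");np.savez("w2.npz",p=p,d=d,**{k:v for k,v in c.items()})
q=proj(c,[[.473,.271,.109]])[0];print(q)
W=cloud(c,d);m=red(p)&(W[...,2]>.08);t=m&(W[...,2]>.104)
print(m.sum(),W[t].mean(0),cv2.minEnclosingCircle(W[t][:,:2].astype(np.float32)))
x,y=max(int(q[0])-75,0),max(int(q[1])-75,0)
cr=cv2.resize(cv2.cvtColor(p,4)[y:y+150,x:x+150],(600,600),interpolation=2)
cv2.imwrite("pics/d.png",cr);print(x,y)
b=(np.hypot(W[...,0]-.473,W[...,1]-.271)<.045)&(W[...,2]>.035)&(W[...,2]<.095)
print(b.sum(),np.percentile(W[b][:,2],[0,25,50,75,100]),cv2.minAreaRect(W[b][:,:2].astype(np.float32)*1000))
```

```text
[ 0.1522958   0.13999428 -0.81400453  1.8002538   0.10592246  1.24713157
 -1.9319984 ] [0.4196418  0.24628353 0.30105271] [-3.14061116e+00  9.06909740e-04  3.29454791e-01]
[276.78965836 138.35234605]
1283 [0.47260669 0.27279474 0.10956905] ((0.4723365008831024, 0.2726007103919983), 0.02224620059132576)
201 63
285 [0.07586739 0.0801388  0.08134364 0.08197981 0.08458885] ((472.7879943847656, 272.5489501953125), (47.860145568847656, 47.95278549194336), 21.87139892578125)
```

View pics/d.png

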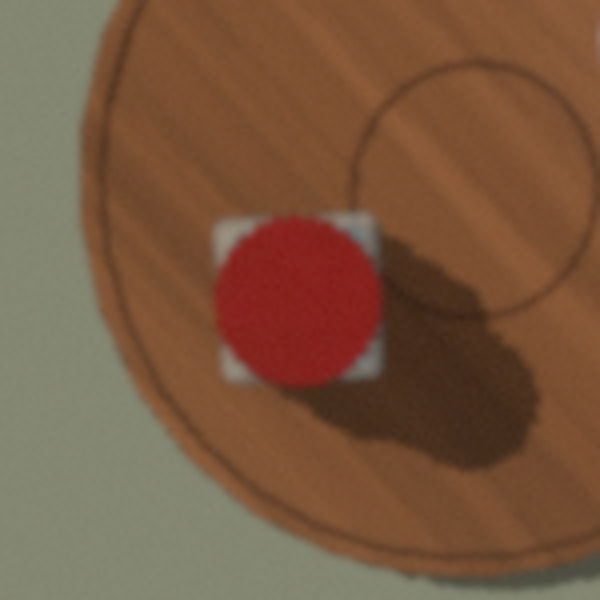

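The jar is at (0.4727, 0.2726) with a yaw of 21.9°. The cap top sits at z = 0.1095, which matches the stated height. In the crop, the cap is centred at about (300,300). I'll take one grasp on the cap, which also carries the jar.

>>> send_rows --slide '[[0.147, -0.0195, 0], [0.147, -0.0195, 0], [0, 0, 0.16], [0, 0, 0.16], [0, 0, 0.16], [0, 0, 0.16], [0, 0, 0.16], [0, 0, 0], [0, 0, 0]]' --rotation '[[0, 0, 0], [0, 0, 0], [0, 0, -0.033], [0, 0, 0], [0, 0, 0], [0, 0, 0], [0, 0, 0], [0, 0, 0], [0, 0, 0]]' --fingers '[1, 1, 1, 1, 1, 1, 1, 1, 1]'

```text
clock: 3.9
eef_pos: [0.4731, 0.2699, 0.1413]
eef_rot: [3.141, 0.002, 0.377]
force: [0.3, 0.4, 1.4]
finger_gap: 0.094
grip_force: 0.0
```

Run:
```python
from h import *
s=observe();e=s["eef_pos"];y=s["eef_rot"][2];print(e,s["eef_rot"])
D=np.array([.4726,.2727])-e[:2];print("tool dx,dy mm",1000*(D@[np.cos(y),np.sin(y)]),1000*(D@[np.sin(y),-np.cos(y)]),"yaw err deg",21.9-np.degrees(y))
```

```text
[0.47309286 0.26994102 0.14128908] [3.14120341e+00 2.31292136e-03 3.77209994e-01]
tool dx,dy mm 0.5580002947312511 -2.746543941205276 yaw err deg 0.28745933744785646
```

>>> send_rows --slide '[[0.003, -0.0135, 0], [0, 0, 0.13], [0, 0, 0.131], [0, 0, 0], [0, 0, 0], [0, 0, 0], [0, 0, 0], [0, 0, 0], [0, 0, 0], [0, 0, 0], [0, 0, 0], [0, 0, 0]]' --rotation '[[0, 0, 0], [0, 0, 0], [0, 0, 0], [0, 0, 0], [0, 0, 0], [0, 0, 0], [0, 0, 0], [0, 0, 0], [0, 0, 0], [0, 0, 0], [0, 0, 0], [0, 0, 0]]' --fingers '[1, 1, 1, 1, 0, 0, 0, 0, 0, 0, 0, 0]' --newtons 45

```text
clock: 4.9
eef_pos: [0.4728, 0.2741, 0.0894]
eef_rot: [3.141, -0.0, 0.379]
force: [1.5, -0.7, 1.0]
finger_gap: 0.0456
grip_force: 45.0
```

>>> send_rows --slide '[[0, 0, -0.05], [0, 0, -0.1], [0, 0, -0.1], [0, 0, -0.1], [0, 0, -0.1], [0, 0, -0.1], [0, 0, -0.1], [0, 0, -0.05], [0, 0, 0]]' --rotation '[[0, 0, 0], [0, 0, 0], [0, 0, 0], [0, 0, 0], [0, 0, 0], [0, 0, 0], [0, 0, 0], [0, 0, 0], [0, 0, 0]]' --fingers '[0, 0, 0, 0, 0, 0, 0, 0, 0]'

```text
clock: 5.65
eef_pos: [0.4732, 0.2747, 0.2314]
eef_rot: [-3.142, -0.003, 0.379]
force: [-0.0, -0.0, -2.8]
finger_gap: 0.0457
grip_force: 45.0
```

Run:
```python
from h import *
s=observe();e=s["eef_pos"];print(e,s["eef_rot"],s["force"],s["finger_gap"])
p,d=read_camera("scene");q=proj(get_calibration("scene"),[e-[0,0,.03]])[0].astype(int);print(q)
cv2.imwrite("pics/e.png",cv2.resize(cv2.cvtColor(p,4)[max(q[1]-80,0):q[1]+110,q[0]-95:q[0]+95],None,fx=3,fy=3))
```

```text
[0.47321863 0.27473761 0.23138492] [-3.14151311e+00 -2.88360971e-03  3.78693245e-01] [-8.90484725e-03 -1.73811076e-03 -2.79559189e+00] 0.04566621943076611
[297 146]
```

View pics/e.png

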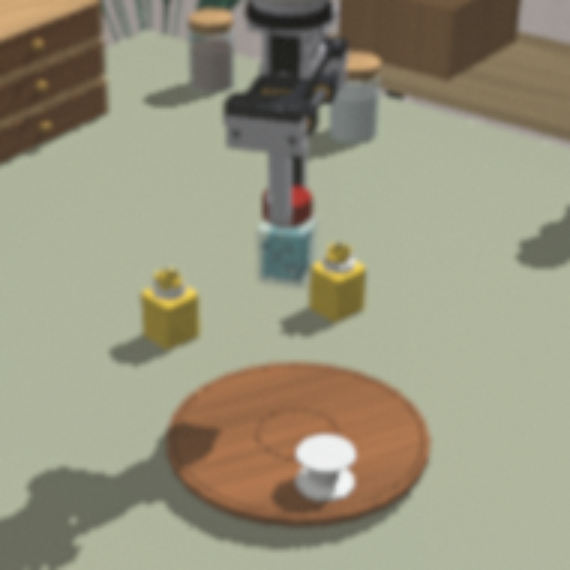

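The jar hangs upright under the gripper (crop (287,240)), and the spool is still on the turntable. Next, carry it to the pocket.

>>> send_rows --slide '[[-0.0655, 0.193, 0], [-0.0655, 0.193, 0], [-0.0655, 0.193, 0], [-0.0655, 0.193, 0], [-0.0655, 0.193, 0], [-0.0655, 0.193, 0], [-0.0655, 0.193, 0], [-0.0655, 0.193, 0], [-0.0655, 0.193, 0], [-0.0655, 0.193, 0], [-0.0655, 0.193, 0], [-0.0655, 0.193, 0]]' --rotation '[[0, 0, 0], [0, 0, 0], [0, 0, 0], [0, 0, 0], [0, 0, 0], [0, 0, 0], [0, 0, 0], [0, 0, 0], [0, 0, 0], [0, 0, 0], [0, 0, 0], [0, 0, 0]]' --fingers '[0, 0, 0, 0, 0, 0, 0, 0, 0, 0, 0, 0]'

```text
clock: 6.7
eef_pos: [0.4968, -0.2162, 0.2278]
eef_rot: [-3.14, 0.002, 0.379]
force: [0.5, -0.2, -2.7]
finger_gap: 0.0452
grip_force: 45.0
```

>>> send_rows --slide '[[0, 0, 0], [0, 0, 0], [0, 0, 0.1], [0, 0, 0.15], [0, 0, 0.15], [0, 0, 0.05], [0, 0, 0], [0, 0, 0]]' --rotation '[[0, 0, 0.05], [0, 0, 0.05], [0, 0, 0.048], [0, 0, 0], [0, 0, 0], [0, 0, 0], [0, 0, 0], [0, 0, 0]]' --fingers '[0, 0, 0, 0, 0, 0, 0, 0]'

```text
clock: 7.37
eef_pos: [0.4978, -0.2141, 0.1393]
eef_rot: [-3.141, 0.001, 0.147]
force: [1.1, -0.3, -2.0]
finger_gap: 0.0449
grip_force: 45.0
```

Run:
```python
from h import *
s=observe();e=s["eef_pos"];y=s["eef_rot"][2];print(e,s["eef_rot"],s["joint_pos"],s["force"])
D=np.array([.4985,-.2138])-e[:2];print("tool dx,dy mm",1000*(D@[np.cos(y),np.sin(y)]),1000*(D@[np.sin(y),-np.cos(y)]),"yaw deg",np.degrees(y))
for n in("wrist","top"):
    c=get_calibration(n);p,d=read_camera(n);W=cloud(c,d)
    q=proj(c,[[.4985,-.214,.06]])[0].astype(int);x,yy=max(q[0]-80,0),max(q[1]-80,0);print(n,q)
    cv2.imwrite("pics/f_%s.png"%n,cv2.resize(cv2.cvtColor(p,4)[yy:yy+160,x:x+160],None,fx=3.7,fy=3.7))
    b=(np.hypot(W[...,0]-.4985,W[...,1]+.214)<.05)&(W[...,2]>.06)&(W[...,2]<.14)
    m=red(p)&b;print(m.sum(),W[m].mean(0) if m.any() else 0)
```

```text
[ 0.49781308 -0.21410023  0.13931161] [-3.14074816e+00  7.85592841e-04  1.46591931e-01] [ 0.75018217  0.38685087 -0.49103857  1.87107071  0.22180807  0.93858972
 -1.26650644] [ 1.0556227  -0.25910725 -1.98321128]
tool dx,dy mm 0.7234084815467942 -0.19666882929204557 yaw deg 8.39909897032017
wrist [282 217]
0 0
top [398 224]
0 0
```

View pics/f_wrist.png

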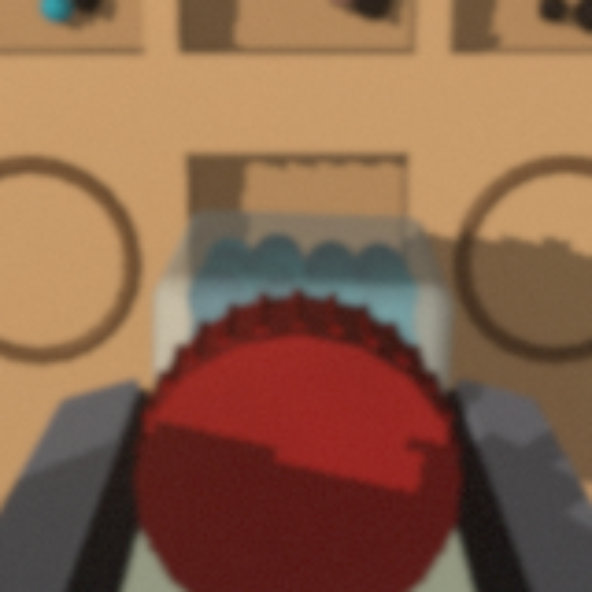

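The wrist crop shows the jar square to the pocket and laterally aligned, with the pocket at columns 188–407 and the jar at 155–455 because it is nearer the camera. Descend to just above the board.

>>> send_rows --slide '[[0.003, 0, 0.1], [0, 0, 0.12], [0, 0, 0], [0, 0, 0]]' --rotation '[[0, 0, 0], [0, 0, 0], [0, 0, 0], [0, 0, 0]]' --fingers '[0, 0, 0, 0]'

```text
clock: 7.8
eef_pos: [0.4985, -0.2141, 0.0959]
eef_rot: [-3.141, 0.0, 0.146]
force: [0.4, -0.5, -2.6]
finger_gap: 0.0457
grip_force: 45.0
```

>>> send_rows --slide '[[0, 0, 0]]' --rotation '[[0, 0, 0]]' --fingers '[0]'

```text
clock: 7.88
eef_pos: [0.4992, -0.2145, 0.0969]
eef_rot: [3.141, -0.001, 0.146]
force: [0.8, -0.4, -3.0]
finger_gap: 0.0455
grip_force: 45.0
```

>>> send_rows --slide '[[0, 0, 0.025], [0, 0, 0.025], [0, 0, 0]]' --rotation '[[0, 0, 0], [0, 0, 0], [0, 0, 0]]' --fingers '[0, 0, 0]'

```text
clock: 8.13
eef_pos: [0.4982, -0.2143, 0.0849]
eef_rot: [-3.142, 0.0, 0.146]
force: [-0.5, 1.2, -3.5]
finger_gap: 0.0453
grip_force: 45.0
```

No contact force, and the jar is already inside the mouth of the pocket. Continue down.

>>> send_rows --slide '[[0, 0, 0.025], [0, 0, 0.025], [0, 0, 0]]' --rotation '[[0, 0, 0], [0, 0, 0], [0, 0, 0]]' --fingers '[0, 0, 0]'

```text
clock: 8.38
eef_pos: [0.4979, -0.2141, 0.0742]
eef_rot: [-3.141, 0.001, 0.146]
force: [-0.1, 0.7, -3.4]
finger_gap: 0.0456
grip_force: 45.0
```

>>> send_rows --slide '[[0, 0, 0.01], [0, 0, 0.0075], [0, 0, 0], [0, 0, 0]]' --rotation '[[0, 0, 0], [0, 0, 0], [0, 0, 0], [0, 0, 0]]' --fingers '[0, 0, 0, 0]'

```text
clock: 8.72
eef_pos: [0.4986, -0.2142, 0.0719]
eef_rot: [3.142, -0.0, 0.146]
force: [-0.0, 1.2, -1.4]
finger_gap: 0.0455
grip_force: 45.0
```

>>> send_rows --slide '[[0, 0, 0.005], [0, 0, 0], [0, 0, 0]]' --rotation '[[0, 0, 0], [0, 0, 0], [0, 0, 0]]' --fingers '[0, 0, 0]'

```text
clock: 8.97
eef_pos: [0.4987, -0.2144, 0.0713]
eef_rot: [3.141, -0.001, 0.146]
force: [-1.3, 0.8, 7.8]
finger_gap: 0.0456
grip_force: 45.0
```

The jar is seated, with the floor reaction showing in the force. Unscrew anticlockwise by about 66° (1.15 rad).

>>> send_rows --slide '[[0, 0, 0], [0, 0, 0], [0, 0, 0], [0, 0, 0], [0, 0, 0], [0, 0, 0], [0, 0, 0], [0, 0, 0], [0, 0, 0], [0, 0, 0], [0, 0, 0], [0, 0, 0]]' --rotation '[[0, 0, -0.07], [0, 0, -0.07], [0, 0, -0.07], [0, 0, -0.07], [0, 0, -0.07], [0, 0, -0.07], [0, 0, -0.07], [0, 0, -0.07], [0, 0, -0.07], [0, 0, -0.07], [0, 0, -0.035], [0, 0, 0]]' --fingers '[0, 0, 0, 0, 0, 0, 0, 0, 0, 0, 0, 0]'

```text
clock: 9.97
eef_pos: [0.4986, -0.214, 0.0713]
eef_rot: [3.141, -0.0, 1.304]
force: [-4.6, 3.2, 11.7]
finger_gap: 0.0455
grip_force: 45.0
```

>>> send_rows --slide '[[0, 0, -0.01], [0, 0, -0.01], [0, 0, -0.01], [0, 0, -0.01], [0, 0, 0]]' --rotation '[[0, 0, 0], [0, 0, 0], [0, 0, 0], [0, 0, 0], [0, 0, 0]]' --fingers '[0, 0, 0, 0, 0]'

```text
clock: 10.38
eef_pos: [0.4986, -0.2143, 0.0792]
eef_rot: [3.141, 0.0, 1.301]
force: [0.4, 0.2, -0.2]
finger_gap: 0.0458
grip_force: 45.0
```

Run:
```python
from h import *
s=observe();print(s["eef_pos"],s["eef_rot"],s["joint_pos"],s["force"],s["ft_torque"])
p,d=read_camera("scene");q=proj(get_calibration("scene"),[[.4985,-.214,.06]])[0].astype(int)
cv2.imwrite("pics/g.png",cv2.resize(cv2.cvtColor(p,4)[q[1]-70:q[1]+50,q[0]-65:q[0]+65],None,fx=4.5,fy=4.5,interpolation=2))
```

```text
[ 0.49861228 -0.21431523  0.07916882] [3.14112485e+00 1.78239107e-04 1.30064142e+00] [ 0.9242653   0.53657264 -0.7287133   1.90629713  0.46103784  0.87189688
 -0.30944713] [ 0.38465992  0.20266421 -0.21659727] [-0.01060298 -0.1135347  -0.03842498]
```

View pics/g.png

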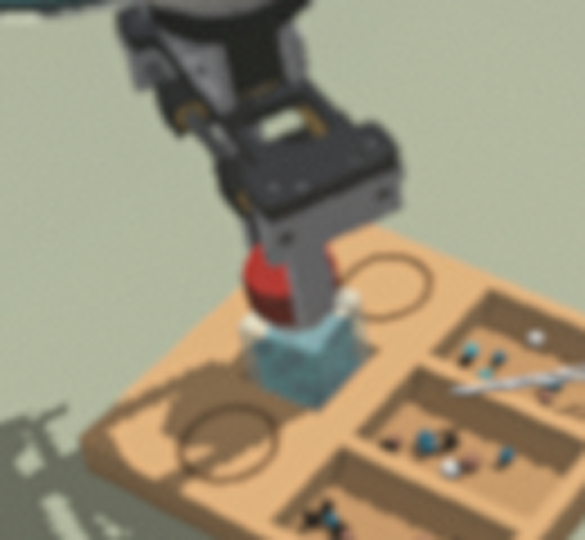

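The jar stands in the pocket at crop (305,355). The load of only -0.2 N is the cap alone, so the thread has let go. Raise it a further 36 mm.

>>> send_rows --slide '[[0, 0, -0.03], [0, 0, -0.03], [0, 0, -0.03], [0, 0, -0.03], [0, 0, -0.03], [0, 0, -0.03], [0, 0, 0], [0, 0, 0], [0, 0, 0], [0, 0, 0], [0, 0, 0], [0, 0, 0]]' --rotation '[[0, 0, 0], [0, 0, 0], [0, 0, 0], [0, 0, 0], [0, 0, 0], [0, 0, 0], [0, 0, 0], [0, 0, 0], [0, 0, 0], [0, 0, 0], [0, 0, 0], [0, 0, 0]]' --fingers '[0, 0, 0, 0, 0, 0, 0, 0, 0, 0, 0, 0]'

```text
clock: 11.43
eef_pos: [0.4983, -0.2141, 0.1145]
eef_rot: [-3.141, -0.0, 1.301]
force: [0.1, 0.7, -0.1]
finger_gap: 0.0453
grip_force: 45.0
```

Run:
```python
from h import *
s=observe();print(s["eef_pos"],s["eef_rot"],s["force"],s["finger_gap"],s["grip_force"])
p,d=read_camera("scene");q=proj(get_calibration("scene"),[[.4985,-.214,.06]])[0].astype(int)
cv2.imwrite("pics/h.png",cv2.resize(cv2.cvtColor(p,4)[q[1]-70:q[1]+50,q[0]-65:q[0]+65],None,fx=4.5,fy=4.5,interpolation=2))
```

```text
[ 0.49829807 -0.21413465  0.11449442] [-3.14112661e+00 -2.25373810e-04  1.30074469e+00] [ 0.08629111  0.69855646 -0.05975894] 0.04528732660615998 44.99971568584442
```

View pics/h.png

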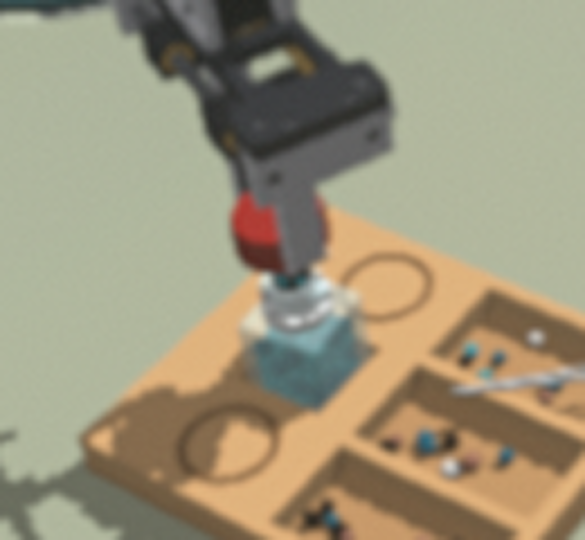

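The cap is held level above the open neck at about (295,290), and the jar is still in the pocket. Handing in.

```bash
python3 -c "
from bench import *
print(workorder.close_job())"
```

```text
the job is handed in; nothing more can be done
None
```

The job is handed in: the jar stands in the pocket, the cap was unscrewed about 66° (gripper turn), and the gripper holds it level about 24 mm above the open mouth; the judge's result was not shown.

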